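# Build a procedure pack in its tray

## Robot

A 6-joint arm with a two-finger parallel gripper is mounted at the origin on the work surface. World frame = base frame: x ahead of the robot, y to its left, z up, the work surface at z = 0. Lengths are in m, angles in rad, forces in N, time in s.
With the tool pointing down it reaches from about 0.3 to 0.775 m from the base axis. Payload 14.6 kg.
Tool frame: the origin (TCP) lies between the finger pads; the fingertips stand 17 mm ahead of it and the grasp point (between the pads) lies 2 mm behind it; z points along the fingers, y is the line along which they close (so a half turn about z gives the same grasp; the last joint's range is limited). The gripper opens to 94 mm and grips with 3 to 60 N. Pads are 16 mm wide; open, the fingers measure 119 mm over their backs; the gripper's body (75 mm by 177 mm) begins 78 mm behind the grasp point.
Start: joints at [1.115, 0.3, 1.521, -0, 1.321, -0.067], TCP at [0.208, 0.509, 0.222] pointing down, gripper open.
Joint ranges: [-3.03, 3.03], [-0.79, 2.21], [0.23, 2.52], [-1.04, 4.18], [0, 3.07], [-2.55, 2.55]. Speed limits (rad/s): [2.22, 2.22, 2.57, 3.14, 3.14, 3.14].

## Interface

Orientations are given as a rotation vector (axis times angle).
In Python, from workcell import bot gives the robot as it stands. The module is installed in compiled form; this text tells all that it offers.
- The arm moves only by the shell command python3 -m pendant 'ROWS' [OPENING] [FORCE]. ROWS is JSON, a list of rows, each a list of 4 numbers: the shift along the tool's x, y, z as a fraction of full scale, then the turn about the tool's z as a fraction of full scale. A call has 1 to 8 rows; each row is the pose to reach, as a shift and turn from the pose commanded when the call began, along the tool's axes at that moment; what a row does not reach only later rows make up. Full scale, the value 1, is 0.15 m for a shift and 2 rad for a turn. A row lasts 1/12 s, in which the tool goes at most 41.7 mm and 7.16 degrees, less where a joint would pass 70% of its speed; a pose out of reach is approached as far as the arm can. A call with a number of a shift or a turn outside -1 to 1 is refused whole. A call with a gripper value outside its range is refused whole. OPENING is the finger opening in mm, from 0 to 94, set as the call begins (- or left out, the last holds). The fingers move at their own pace and stop on an object; FORCE is the grip in N (left out, the last holds). Time passes only in rows, so rows that repeat a pose let the fingers close. It gives the time, the measured TCP pose, the force, the opening and the grip force at its end, in the units of the state.
- bot.get_state(): the state, without advancing time (a new reading comes with each control period).
- bot.grab_frame(name): name is "side" or "top"; returns the picture (400x640x3 uint8, red, green, blue); there is no depth.
- bot.camera_params(name): a dict with "camera_matrix" (3x3 intrinsics, pixels), "dist" ([k1, k2, p1, p2, k3] as OpenCV has them; the pictures are not rectified), "world_from_camera" (4x4, takes a point from camera to world coordinates). Camera axes: x right, y down, z forward; pixel columns grow to the right and rows downward; lengths in m; the calibration is good to about 2 mm. A picture is of the moment at which its call begins. camera_params takes no time and is no camera call.
- bot.job_done(): hands the job in; it is judged then, once.
Trained networks look in the newest picture that a camera, given by its name, has taken for a name from the list of things; names that differ only in an ending like _2 or _b are one class to them, and where a whole thing is asked for, a point or a joint stands for the part that bears it (a point fixed in the world has none). Each returns a list of dicts, best first, with "p" (0 to 1); they miss things now and then, are a little off and sometimes report something else, mostly with a low value. They report only what shows in the picture. A call takes as long as a camera call. They do not tell look-alikes from the thing itself.
- bot.recognise(camera, label): "point" ([column, row] in pixels, amid what is visible of it).
The state is a dict: "time_s": time; "q": joint angles; "qd": joint speeds; "effort": joint torques, N m; "tool_pos": TCP position; "tool_rot": TCP orientation; "wrist_force": force on the tool from outside, world axes, zero at the start; "wrist_torque": the same for the moment, N m; "finger_gap": finger opening in m; "gripper_force": force on a finger pad.
Only numpy, scipy, OpenCV 4.12 (cv2) and the standard library are available. Lean on these libraries where they do the work, as an engineer would, in place of code of your own. Each camera call takes 0.05 s, during which the arm holds its last target. There are 200 camera calls.

## Task

Build the procedure pack in the blue tray: stand the bowl inside the round ring in the wide well with the medicine cup upright in the bowl, lay the needle box flat with its lid up at the other end of the wide well, and the roller clamp, wheel up, midway between bowl and box and touching neither, with both box and clamp lying crosswise to the tray's length. Lay the syringe lengthwise in the middle of the narrow well. Leave the timer, the glove carton and the pump bottle where they are.

Things in the scene. Friction and masses are not known exactly. Their poses are not given: they have to be found in the camera images.
- tray: Blue pack tray, fixed, 310 x 216 mm over the lip, 24 high, any yaw. Origin under its centre; x along its length, z up. Floor top at z = 3 mm. Rib (18 high) at y = -27 parts the narrow well (y -95 to -29, middle 0, -62) from the wide well (y -25 to 95), both x +-142. In the wide well a ring 3 mm high, inside 76, outside 84 mm across, centre x = -95, y = 35; other end (for the box) x = 95.
- bowl: White open plastic bowl (gallipot), round, diameter 56 mm at the foot and 66 mm at the rim, 30 mm high, wall and bottom 3 mm. Origin at the centre of its underside, z up. The widest open thing.
- cup: Off-white open plastic medicine cup, round and slender, diameter 30 mm at the foot and 39 mm at the rim, 50 mm high, bottom 3 mm. Origin at the centre of its underside, z up. It stands 20 mm above the bowl's rim when it stands in the bowl, and can be held by this top part.
- needle_box: Closed flat needle-counter box, white plastic with a grey panel on the lid, 62 x 42 x 22 mm (x, y, z). Origin at the centre of its underside; x along its length, z up through the lid. Grip it across the 42 mm.
- roller_clamp: Small white roller clamp for infusion tube: an open trough 52 x 22 mm (x, y) with 14 mm high sides (18 mm beside the wheel) and a grey thumb wheel showing on top, up to 20 mm. Origin at the centre of its underside; x along its length, z up. Grip it across the 22 mm.
- syringe: 10 ml syringe lying down, 118 mm long; off-white barrel 17 mm across, black stopper band, finger flange 32 mm wide, 17 high (stops rolling). Origin at mid-length, 8.5 mm below its axis; x along it to the nozzle. Barrel x = -24 to 45 mm, plunger -59 to -24, nozzle 45 to 59; grip the barrel at x = 12 mm. May lie either way round in the tray.
- timer: Bystander: black bench timer, 66 x 58 x 18 mm, with a pale display and three round grey buttons. Origin at the centre of its underside.
- glove_carton: Bystander: white and red carton of gloves, 80 x 120 x 60 mm, at the far left. Origin at the centre of its underside.
- pump_bottle: Bystander: white pump bottle, 68 mm diameter, 170 mm high, at the far right. Origin at the centre of its underside.
Not all that is in view belongs to the job. What is shaped like the bowl but orange is not meant.

How it is judged:
By the outcome, as a careful person would: the job done as asked, in the order asked, and still so for the second after the job is handed in, with the robot touching nothing.
It also fails if it takes over 120 s, if anything falls off the work surface, if the arm or the gripper's body presses on something with over 40 N, if the wrist force passes 120 N, or if a joint passes its speed limit or range.

## Working session

There is one attempt and no reset: what is moved stays moved. The work goes in short steps, Python scripts to look and compute and a shell command to move; the robot and the scene stay as the last step left them, time stands still between calls to the robot, and variables do not carry over. Pictures are saved under pics/ and viewed, at most 14 in all, crops included, and the job is handed in when it is done.

```bash
mkdir -p pics; cat > h.py <<'E'
import numpy as np, cv2
from workcell import bot
def grab(n,f=None):
    im=bot.grab_frame(n)
    if f: cv2.imwrite('pics/'+f,im[:,:,::-1])
    return im
def px2w(n,pts,z):
    c=bot.camera_params(n);K=np.array(c["camera_matrix"]);T=np.array(c["world_from_camera"])
    p=cv2.undistortPoints(np.array(pts,float).reshape(-1,1,2),K,np.array(c["dist"],float)).reshape(-1,2)
    d=np.c_[p,np.ones(len(p))]@T[:3,:3].T;o=T[:3,3]
    return o+d*((z-o[2])/d[:,2])[:,None]
def w2px(n,P):
    c=bot.camera_params(n);K=np.array(c["camera_matrix"]);T=np.linalg.inv(np.array(c["world_from_camera"]))
    return cv2.projectPoints(np.array(P,float).reshape(-1,1,3),cv2.Rodrigues(T[:3,:3])[0],T[:3,3],K,np.array(c["dist"],float))[0].reshape(-1,2)
E
python3 - <<'E'
from h import *
np.set_printoptions(precision=3,suppress=True)
for n in("top","side"):
    im=grab(n,n+'0.png');print(n,np.array(bot.camera_params(n)["world_from_camera"])[:3],bot.camera_params(n)["camera_matrix"][0])
    for l in "tray bowl cup needle_box roller_clamp syringe timer".split():
        r=bot.recognise(n,l)
        for d in r[:4]: print(l,round(d["p"],2),np.round(d["point"]),px2w(n,[d["point"]],0.015)[0][:2])
print(bot.get_state())
E
```

```text
top [[-0.014 -0.999  0.051  0.438]
 [-1.     0.015  0.023 -0.011]
 [-0.023 -0.051 -0.998  1.008]] [382.651   0.    319.862]
tray 0.7 [324. 186.] [ 0.532 -0.001]
bowl 0.6 [199. 239.] [0.4   0.328]
bowl 0.56 [169. 281.] [0.293 0.405]
cup 0.69 [505. 192.] [ 0.511 -0.465]
needle_box 0.73 [206. 186.] [0.538 0.31 ]
roller_clamp 0.71 [439. 183.] [ 0.538 -0.298]
syringe 0.83 [460. 244.] [ 0.38  -0.346]
timer 0.17 [205. 183.] [0.546 0.311]
side [[ 0.997 -0.062  0.048  0.436]
 [-0.076 -0.617  0.783 -0.983]
 [-0.019 -0.784 -0.62   0.831]] [438.453   0.    320.392]
tray 0.9 [339. 219.] [ 0.549 -0.005]
bowl 0.67 [258. 151.] [0.299 0.412]
bowl 0.66 [284. 162.] [0.394 0.322]
needle_box 0.65 [326. 162.] [0.54  0.307]
needle_box 0.46 [282. 316.] [ 0.379 -0.342]
roller_clamp 0.63 [348. 301.] [ 0.538 -0.309]
timer 0.66 [311. 145.] [0.494 0.433]
{'time_s': 0.8, 'q': array([ 1.115,  0.3  ,  1.521,  0.   ,  1.321, -0.067]), 'qd': array([-0.002,  0.001,  0.003,  0.001, -0.002, -0.002]), 'effort': array([  0.001, -53.164, -35.29 ,   0.071,   0.021,   0.   ]), 'tool_pos': array([0.209, 0.509, 0.222]), 'tool_rot': array([-0.607, -3.082,  0.   ]), 'wrist_force': array([ 0.031,  0.74 , -0.094]), 'wrist_torque': array([-0.024, -0.031,  0.011]), 'gripper_force': 0.0, 'finger_gap': 0.09417791696908337}
```

View pics/top0.png

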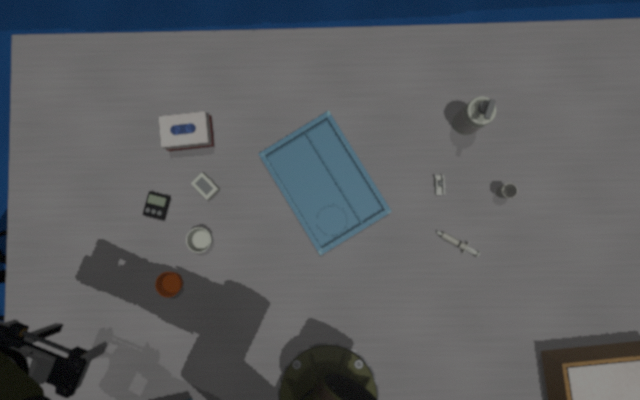

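View pics/side0.png

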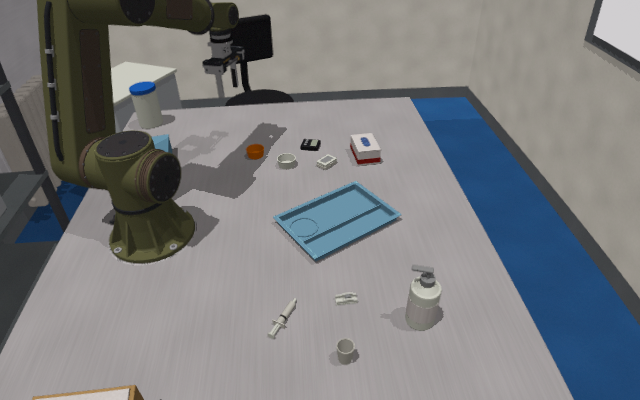

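The top view shows two bowl-shaped things: white at (199,239) and orange at (169,284). White is the one meant. The tray is centred near (324,184), with the ring at its lower end, (331,219). The needle box is at (205,186), clamp (439,184), syringe (458,243) and cup (507,190). I'll confirm these in an enlarged composite.

```bash
python3 - <<'E'
from h import *
im=cv2.imread('pics/top0.png')
def c(x,y,w,h,s): return cv2.resize(im[y:y+h,x:x+w],None,fx=s,fy=s,interpolation=cv2.INTER_CUBIC)
out=np.zeros((600,800,3),np.uint8)
out[:300,:400]=c(150,165,80,60,5)       # box, bowl upper
out[300:,:400]=c(150,220,80,60,5)
out[:300,400:]=c(425,165,100,75,4)
out[300:,400:]=c(425,205,80,60,5)
out=np.clip(out.astype(float)*1.3,0,255).astype(np.uint8)
cv2.imwrite('pics/comp.png',out)
cv2.imwrite('pics/tray.png',c(250,105,150,155,3.8))
E
```

```text
(no output)
```

View pics/comp.png

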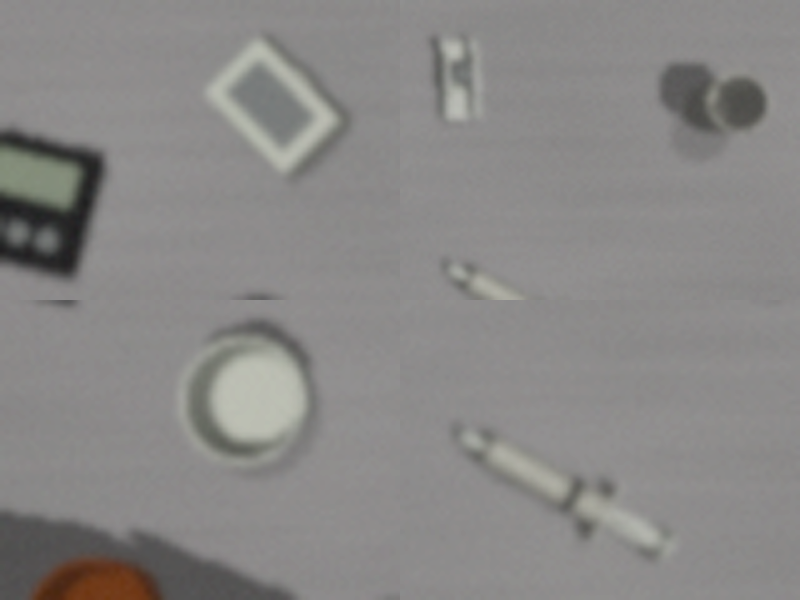

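View pics/tray.png

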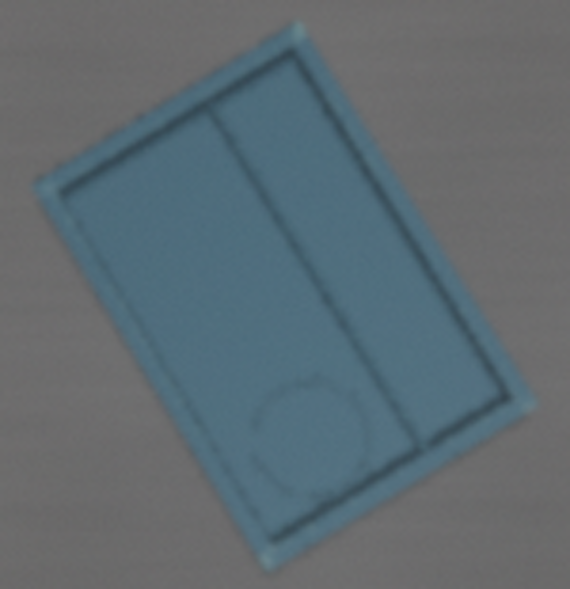

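The crops confirm the white bowl at (199,239.5); the orange one is outside the job. The box lies lid up at (205,186) and the clamp at (440,184) has its wheel showing. The syringe nozzle points up-left at (438,232), and the cup rim is at about (510,190). Next I'll measure poses.

```bash
cat > meas.py <<'E'
from h import *
np.set_printoptions(precision=4,suppress=True)
def rect(n,mask,z,tag):
    cs,_=cv2.findContours(mask.astype(np.uint8),cv2.RETR_EXTERNAL,cv2.CHAIN_APPROX_NONE)
    c=max(cs,key=cv2.contourArea).reshape(-1,2).astype(float)
    w=px2w(n,c,z)[:,:2]
    (cx,cy),(a,b),t=cv2.minAreaRect((w*1000).astype(np.float32))
    if a<b:a,b,t=b,a,t+90
    ctr=np.array([cx,cy])
    hull=cv2.convexHull((w*1000).astype(np.float32))
    print(tag,n,'centre mm',ctr,'LxW',round(a,1),round(b,1),'yaw deg',round((t+90)%180-90,1),'circle',np.array(cv2.minEnclosingCircle(hull)[0]))
    return c
if __name__=="__main__":
    for n,boxes in(("top",dict(box=(185,168,225,205,.022),bowl=(182,222,214,258,.03),clamp=(428,168,450,200,.014),syr=(430,225,485,262,.0085),cup=(488,175,522,205,.05))),
                  ("side",dict(box=(314,150,340,172,.022),bowl=(272,148,300,172,.03),clamp=(330,285,362,312,.014),syr=(262,290,302,345,.0085),cup=(330,335,362,370,.05)))):
        im=cv2.cvtColor(cv2.imread(f'pics/{n}0.png'),cv2.COLOR_BGR2HSV)
        m=cv2.inRange(im,(90,70,40),(112,255,255)); m[:100]=0
        if n=='side': m[:170]=0;m[:,:265]=0;m[:,410:]=0
        rect(n,m>0,.024,'tray')
        for k,(x0,y0,x1,y1,z) in boxes.items():
            v=im[...,2].astype(int); sub=v[y0:y1,x0:x1]; bg=np.median(np.r_[sub[0],sub[-1],sub[:,0],sub[:,-1]])
            mm=np.zeros(v.shape,bool); mm[y0:y1,x0:x1]=sub>bg+25
            if k=='cup': print('cup bg',bg, sub.max())
            rect(n,mm,z,k)
E
python3 meas.py
python3 - <<'E'
import cv2,numpy as np
im=cv2.imread('pics/side0.png')
a=cv2.resize(im[280:375,255:365],None,fx=4,fy=4,interpolation=cv2.INTER_CUBIC)
b=cv2.resize(im[140:180,240:345],None,fx=4,fy=4,interpolation=cv2.INTER_CUBIC)
o=np.zeros((560,440,3),np.uint8);o[:380]=a;o[390:550,:420]=b
cv2.imwrite('pics/sidec.png',o)
E
```

```text
tray top centre mm [543.1298  -0.1466] LxW 307.5 212.9 yaw deg 30.7 circle [544.8939  -0.3527]
box top centre mm [539.1079 313.578 ] LxW 56.0 36.7 yaw deg 44.6 circle [539.1067 313.5783]
bowl top centre mm [401.902 317.084] LxW 41.2 38.4 yaw deg -89.9 circle [400.5829 316.7454]
clamp top centre mm [ 517.2552 -295.8969] LxW 13.0 7.7 yaw deg -1.7 circle [ 517.218  -297.1782]
syr top centre mm [ 361.0549 -380.5097] LxW 12.4 3.5 yaw deg 62.4 circle [ 361.5663 -380.7774]
cup bg 108.0 115Traceback (most recent call last):
  File "meas.py", line 24, in <module>
    rect(n,mm,z,k)
    ~~~~^^^^^^^^^^
  File "meas.py", line 5, in rect
    c=max(cs,key=cv2.contourArea).reshape(-1,2).astype(float)
      ~~~^^^^^^^^^^^^^^^^^^^^^^^^
ValueError: max() iterable argument is empty
```

View pics/sidec.png

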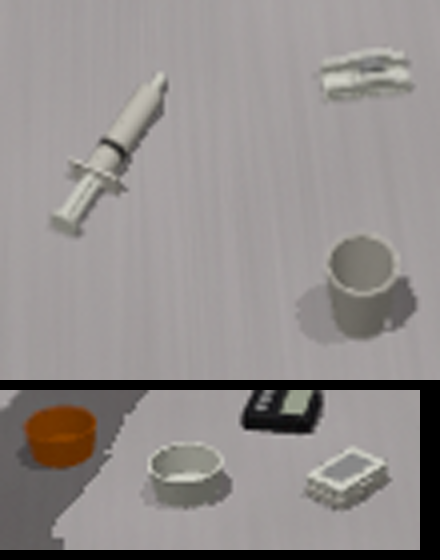

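```bash
python3 - <<'E'
from h import *
np.set_printoptions(precision=1,suppress=True)
P=lambda n,p,z:px2w(n,p,z)[:,:2]*1000
print('bowl',P('top',[(198.9,239.8)],.03),P('side',[(286.2,157.4)],.03))
print('clamp',P('top',[(439.6,184.4)],.014),P('side',[(255+91.2-.4,280+18.5-.4)],.012))
print('cup',P('top',[(509.6,190.4)],.05),P('side',[(345.4,346.1)],.05))
for n,p in(('top',[(435.6,230.2),(479.2,254.6)]),('side',[(295.6,297.6),(271.1,336.6)])):
    w=P(n,p,.0085);d=w[0]-w[1];print('syr',w,w.mean(0),np.hypot(*d),np.degrees(np.arctan2(d[1],d[0])), 'grip',w.mean(0)+12*d/np.hypot(*d))
print('box side',P('side',[(240+347/4-.4,140+76/4-.4)],.022))
print('clamp ends top',P('top',[(425+58/4-.4,165+36/4-.4),(425+61/4-.4,165+122/4-.4)],.014))
a=np.radians(30.7);R=np.array([[np.cos(a),-np.sin(a)],[np.sin(a),np.cos(a)]])
for k,p in dict(ring=(-95,35),clamp=(0,35),box=(95,35),syr=(0,-62),c=(-155,108),c2=(155,108)).items():
    w=np.array([543.1,-.1])+R@p;print(k,w,w2px('top',[[*w/1000,.005 if k=='ring' else .024]]),w2px('side',[[*w/1000,.005 if k=='ring' else .024]]))
E
```

```text
bowl [[398.7 322.5]] [[401.1 330.3]]
clamp [[ 533.  -299.2]] [[ 533.5 -298.4]]
cup [[ 511.8 -460. ]] [[ 512.8 -458.1]]
syr [[ 414.8 -287. ]
 [ 350.9 -396.1]] [ 382.9 -341.6] 126.45154342794835 59.64588600925662 grip [ 388.9 -331.2]
syr [[ 413.1 -282.7]
 [ 354.6 -391. ]] [ 383.9 -336.8] 123.11889661070356 61.6390250682667 grip [ 389.6 -326.3]
box side [[540.4 320.1]]
clamp ends top [[ 561.1 -298.7]
 [ 505.3 -299. ]]
ring [443.5 -18.5] [[331.6 220.5]] [[303.2 227.2]]
clamp [525.2  30. ] [[312.4 189.1]] [[329.7 209.9]]
box [606.9  78.5] [[293.3 158. ]] [[354.9 198.4]]
syr [574.8 -53.4] [[344.4 169.5]] [[350.  227.1]]
c [354.7  13.6] [[319.6 255.4]] [[272. 217.]]
c2 [621.2 171.9] [[257.4 153.1]] [[355.3 180.8]]
```

The clamp is upright and everything is located. The order will be bowl, cup, box, clamp, syringe. I'll write a planner that prints the fractions each call needs.

```bash
cat > plan.py <<'E'
# usage: plan.py x,y,z,yawdeg ... (mm, deg): prints the shift/turn fractions of each call
import sys; from h import *
s=bot.get_state();R=cv2.Rodrigues(np.array(s["tool_rot"]))[0];p=np.array(s["tool_pos"])
yaw=np.degrees(np.arctan2(R[1,1],R[0,1]));print('now',np.round(p*1000,1),'yaw',round(yaw,1),'q1,q6',np.round(np.degrees(s["q"][[0,5]])),'t',s["time_s"])
for a in sys.argv[1:]:
    x,y,z,w=map(float,a.split(','));T=np.array([x,y,z])/1000;dy=w-yaw
    n=max(1,int(np.ceil(max(np.linalg.norm(T-p)/.149,abs(dy)/57))))
    st=(T-p)/n
    for i in range(n):
        sh=R.T@st/.15; rows=max(np.linalg.norm(st)/.0417,abs(dy)/n/7.16)
        print(a,np.round(sh,3).tolist(),round(-np.radians(dy/n)/2,3),'rows',round(rows,1))
        R=R@cv2.Rodrigues(np.array([0,0,-np.radians(dy/n)]))[0]
    p=T;yaw=w
E
python3 plan.py 400,326,120,67.7 400,326,22,67.7; python3 - <<'E'
from h import *
print(px2w('top',[(481,110)],.15),px2w('side',[(421,322)],.0))
E
```

```text
now [208.5 508.9 222.4] yaw 67.7 q1,q6 [64. -4.] t 0.8
400,326,120,67.7 [-0.822, -0.322, 0.341] 0.0 rows 3.4
400,326,120,67.7 [-0.822, -0.322, 0.341] 0.0 rows 3.4
400,326,22,67.7 [-0.0, 0.0, 0.653] -0.0 rows 2.4
[[ 0.68617067 -0.35661232  0.15      ]] [[ 6.99634079e-01 -3.76929397e-01  1.11022302e-16]]
```

```bash
python3 -m pendant '[[-0.82,-0.32,0.34,0],[-0.82,-0.32,0.34,0],[-0.82,-0.32,0.34,0],[-0.82,-0.32,0.34,0],[-0.82,-0.32,0.34,0]]' 94 15 && python3 -m pendant '[[-0.82,-0.32,0.34,0],[-0.82,-0.32,0.34,0],[-0.82,-0.32,0.34,0],[-0.82,-0.32,0.34,0],[-0.82,-0.32,0.34,0],[-0.82,-0.32,0.34,0]]'; python3 - <<'E'
from h import *
a=grab('top');b=grab('side')
o=np.zeros((360,800,3),np.uint8);o[:,:400]=cv2.resize(a[205:277,150:230],(400,360));o[:,400:]=cv2.resize(b[110:182,240:320],(400,360))
cv2.imwrite('pics/b1.png',o[:,:,::-1])
E
python3 plan.py 400,326,22,67.7
```

```text
time_s: 1.22
tool_pos: [0.3057, 0.4155, 0.1701]
tool_rot: [-0.612, -3.081, 0.004]
wrist_force: [0.2, -0.9, -0.4]
finger_gap: 0.0941
gripper_force: 0.0
time_s: 1.72
tool_pos: [0.3997, 0.3274, 0.1208]
tool_rot: [-0.608, -3.082, -0.0]
wrist_force: [-0.4, 0.4, 0.7]
finger_gap: 0.094
gripper_force: 0.0
now [399.1 328.2 121.2] yaw 67.8 q1,q6 [ 35. -32.] t 1.8167
400,326,22,67.7 [-0.01, -0.012, 0.662] 0.001 rows 2.4
```

View pics/b1.png

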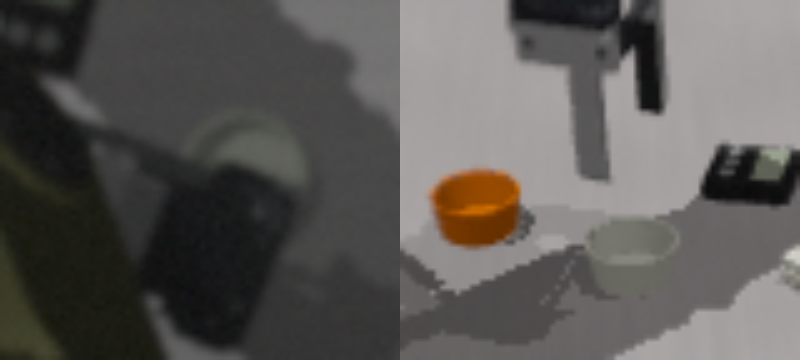

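```bash
python3 - <<'E'
from h import *
s=bot.get_state();R=cv2.Rodrigues(np.array(s["tool_rot"]))[0];p=np.array(s["tool_pos"])
for o in(-.05,.05): print(w2px('side',[p+R@[0,o,.017]]))
print(w2px('side',[p+R@[0,0,.017]]), px2w('side',[(284.4,139)],.104))
E
```

```text
[[278.58775697 146.1802556 ]]
[[289.51674046 132.10550698]]
[[284.18989823 138.96053458]] [[0.39985336 0.32828294 0.104     ]]
```

Side view: the fingers straddle the white bowl, whose rim is near (286,158). The projected fingertips match, so I'm descending.

```bash
python3 -m pendant '[[-0.01,0,0.4,0],[-0.01,0,0.66,0],[-0.01,0,0.66,0],[-0.01,0,0.66,0]]' && python3 -m pendant '[[0,0,0,0],[0,0,0,0],[0,0,0,0],[0,0,0,0],[0,0,0,0],[0,0,0,0]]' 40 15 && python3 -m pendant '[[0,0,-0.2,0],[0,0,-0.5,0],[0,0,-0.5,0]]'; python3 plan.py 443.5,-18.5,100,120.7 443.5,-18.5,26,120.7
```

```text
time_s: 2.15
tool_pos: [0.3994, 0.327, 0.0193]
tool_rot: [-0.604, -3.081, 0.003]
wrist_force: [0.6, -0.0, 0.4]
finger_gap: 0.0939
gripper_force: 0.0
time_s: 2.65
tool_pos: [0.4012, 0.3266, 0.022]
tool_rot: [0.607, 3.082, 0.001]
wrist_force: [-2.3, 1.1, 5.4]
finger_gap: 0.0641
gripper_force: 14.7
time_s: 2.9
tool_pos: [0.4032, 0.3277, 0.1025]
tool_rot: [0.606, 3.077, 0.009]
wrist_force: [0.7, -0.0, 0.7]
finger_gap: 0.064
gripper_force: 14.8
now [403.2 327.7 102.5] yaw 67.7 q1,q6 [ 35. -33.] t 2.9
443.5,-18.5,100,120.7 [-0.375, -0.678, 0.003] -0.154 rows 2.8
443.5,-18.5,100,120.7 [-0.151, -0.76, 0.003] -0.154 rows 2.8
443.5,-18.5,100,120.7 [0.086, -0.77, 0.003] -0.154 rows 2.8
443.5,-18.5,26,120.7 [0.004, -0.0, 0.493] -0.0 rows 1.8
```

```bash
python3 -m pendant '[[-0.12,-0.22,0,-0.05],[-0.25,-0.45,0,-0.1],[-0.375,-0.678,0,-0.154],[-0.375,-0.678,0,-0.154]]' && python3 -m pendant '[[-0.05,-0.25,0,-0.05],[-0.1,-0.5,0,-0.1],[-0.151,-0.76,0,-0.154],[-0.151,-0.76,0,-0.154]]' && python3 -m pendant '[[0.03,-0.25,0,-0.05],[0.06,-0.5,0,-0.1],[0.086,-0.77,0,-0.154],[0.086,-0.77,0,-0.154],[0.086,-0.77,0,-0.154],[0.086,-0.77,0,-0.154]]'; python3 - <<'E'
from h import *
b=grab('side');o=cv2.resize(b[130:270,255:415],(800,600)[:1]+(600,)) if 0 else cv2.resize(b[120:270,255:415],(640,600),interpolation=cv2.INTER_CUBIC)
cv2.imwrite('pics/b2.png',o[:,:,::-1])
E
python3 plan.py 444,-18.5,26,120.7
```

```text
time_s: 3.23
tool_pos: [0.4149, 0.2065, 0.0965]
tool_rot: [0.116, 3.139, -0.001]
wrist_force: [0.0, 0.5, 0.4]
finger_gap: 0.0645
gripper_force: 14.8
time_s: 3.57
tool_pos: [0.4285, 0.0915, 0.0966]
tool_rot: [-0.364, 3.12, -0.001]
wrist_force: [-1.0, 0.3, -0.4]
finger_gap: 0.0641
gripper_force: 14.8
time_s: 4.07
tool_pos: [0.4415, -0.0195, 0.0964]
tool_rot: [-0.826, 3.031, 0.0]
wrist_force: [-0.3, -0.3, 0.2]
finger_gap: 0.0646
gripper_force: 14.8
now [441.4 -19.   96.4] yaw 120.6 q1,q6 [  -7. -128.] t 4.1167
444,-18.5,26,120.7 [-0.017, -0.006, 0.469] -0.001 rows 1.7
```

View pics/b2.png

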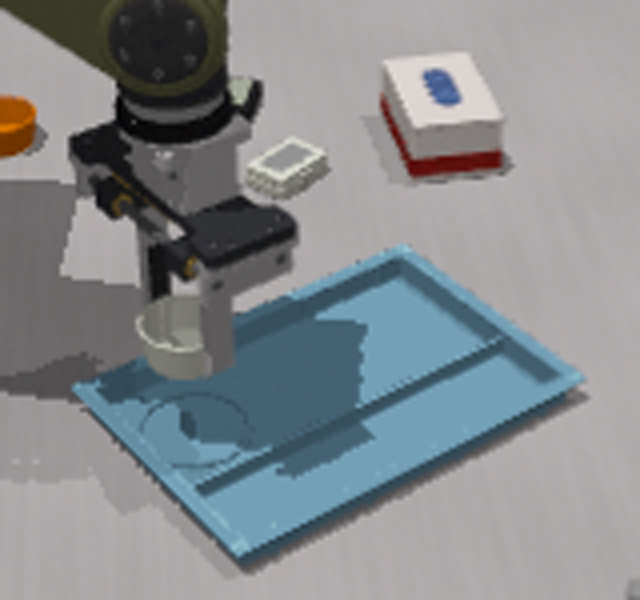

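```bash
python3 - <<'E'
from h import *
im=cv2.imread('pics/b2.png');print(px2w('side',[(255+177/4-.4,120+325/4-.4)],.1045)*1000)
for dx in(0,-4,-8,-12):
    for dy in(0,-6):
        t=np.linspace(0,2*np.pi,60);q=w2px('side',np.c_[.4415+dx/1000+.033*np.cos(t),-.019+dy/1000+.033*np.sin(t),0*t+.1045]);q=(q-[255,120])*4+2;print(dx,dy,np.round([q[:,0].min(),q[:,0].max(),q[:,1].min(),q[:,1].max()]))
cv2.imwrite('pics/b3.png',cv2.resize(im[270:400,110:250],None,fx=4,fy=4,interpolation=cv2.INTER_CUBIC))
E
```

```text
[[435.75093182 -22.94993028 104.5       ]]
0 0 [138. 233. 293. 351.]
0 -6 [138. 234. 298. 357.]
-4 0 [132. 228. 293. 351.]
-4 -6 [132. 228. 298. 357.]
-8 0 [126. 222. 294. 352.]
-8 -6 [126. 222. 299. 357.]
-12 0 [120. 216. 294. 352.]
-12 -6 [120. 217. 299. 358.]
```

View pics/b3.png

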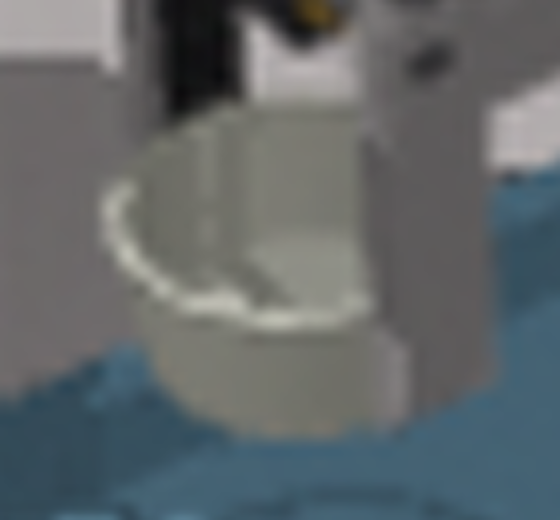

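The bowl sits centred in the grip: its rim's left edge at 136 and bottom edge at 350 match the projection. The ring is where predicted, so I'm placing it.

```bash
python3 -m pendant '[[-0.017,-0.006,0.2,0],[-0.017,-0.006,0.4,0],[-0.017,-0.006,0.47,0],[-0.017,-0.006,0.47,0],[-0.017,-0.006,0.47,0]]' && python3 -m pendant '[[0,0,0,0],[0,0,0,0],[0,0,0,0],[0,0,0,0]]' 76 && python3 -m pendant '[[0,0,-0.3,0],[0,0,-0.6,0],[0,0,-0.85,0],[0,0,-0.85,0],[0,0,-0.85,0]]'; python3 plan.py 480,-260,180,80 511,-459,180,30.7 511,-459,45,30.7
```

```text
time_s: 4.53
tool_pos: [0.4441, -0.0187, 0.0263]
tool_rot: [0.831, -3.029, -0.001]
wrist_force: [-0.0, -0.4, -0.2]
finger_gap: 0.064
gripper_force: 14.9
time_s: 4.87
tool_pos: [0.4445, -0.0195, 0.0266]
tool_rot: [-0.83, 3.029, -0.001]
wrist_force: [0.1, -0.2, -0.3]
finger_gap: 0.0756
gripper_force: 0.0
time_s: 5.28
tool_pos: [0.4451, -0.0197, 0.1559]
tool_rot: [-0.829, 3.025, -0.003]
wrist_force: [0.2, 0.6, -1.2]
finger_gap: 0.0761
gripper_force: 0.0
now [445.1 -19.7 155.9] yaw 120.7 q1,q6 [  -7. -128.] t 5.2833
480,-260,180,80 [0.308, -0.749, -0.079] 0.177 rows 2.9
480,-260,180,80 [0.029, -0.809, -0.079] 0.177 rows 2.9
511,-459,180,30.7 [-0.217, -0.635, 0.001] 0.215 rows 3.4
511,-459,180,30.7 [-0.462, -0.487, 0.001] 0.215 rows 3.4
511,-459,45,30.7 [0.003, -0.004, 0.9] -0.0 rows 3.2
```

```bash
python3 -m pendant '[[0.15,-0.37,-0.04,0.09],[0.308,-0.749,-0.08,0.177],[0.308,-0.749,-0.08,0.177],[0.308,-0.749,-0.08,0.177]]' 64 15 && python3 -m pendant '[[0.03,-0.81,-0.08,0.177],[0.03,-0.81,-0.08,0.177],[0.03,-0.81,-0.08,0.177],[0.03,-0.81,-0.08,0.177]]' && python3 plan.py 512,-459,130,80 512,-459,48,80
```

```text
time_s: 5.62
tool_pos: [0.4617, -0.1445, 0.1647]
tool_rot: [0.268, -3.129, 0.001]
wrist_force: [0.3, -0.9, -0.5]
finger_gap: 0.064
gripper_force: 0.0
time_s: 5.95
tool_pos: [0.4789, -0.2649, 0.1763]
tool_rot: [-0.287, -3.128, 0.001]
wrist_force: [-0.1, 0.7, -0.4]
finger_gap: 0.064
gripper_force: 0.0
now [ 478.9 -264.9  176.3] yaw 79.5 q1,q6 [ -33. -112.] t 5.95
512,-459,130,80 [-0.226, -0.616, 0.154] -0.002 rows 2.4
512,-459,130,80 [-0.224, -0.617, 0.154] -0.002 rows 2.4
512,-459,48,80 [-0.0, 0.0, 0.547] -0.0 rows 2.0
```

```bash
python3 -m pendant '[[-0.11,-0.31,0.08,0],[-0.226,-0.616,0.154,0],[-0.226,-0.616,0.154,0],[-0.226,-0.616,0.154,0]]' && python3 -m pendant '[[-0.224,-0.617,0.154,0],[-0.224,-0.617,0.154,0],[-0.224,-0.617,0.154,0],[-0.224,-0.617,0.154,0],[-0.224,-0.617,0.154,0]]' && python3 - <<'E'
from h import *
a=grab('top');b=grab('side')
o=np.zeros((480,800,3),np.uint8);o[:,:400]=cv2.resize(a[160:220,480:530],(400,480));o[:,400:]=cv2.resize(b[270:390,295:395],(400,480))
cv2.imwrite('pics/c1.png',o[:,:,::-1])
s=bot.get_state();R=cv2.Rodrigues(np.array(s["tool_rot"]))[0];p=np.array(s["tool_pos"])
for q in(-.032,.032): print((w2px('side',[p+R@[0,q,.017]])-[295,270])*4+[402,2])
E
python3 plan.py 512,-459,48,80
```

```text
time_s: 6.28
tool_pos: [0.4957, -0.359, 0.151]
tool_rot: [-0.274, -3.126, -0.003]
wrist_force: [-0.7, 1.1, -0.0]
finger_gap: 0.0641
gripper_force: 0.0
time_s: 6.7
tool_pos: [0.5135, -0.4529, 0.1296]
tool_rot: [-0.271, -3.128, -0.003]
wrist_force: [0.1, 0.0, 0.3]
finger_gap: 0.0641
gripper_force: 0.0
[[603.71749999 275.59098069]]
[[610.38522907 170.48986667]]
now [ 514.  -452.3  131.1] yaw 80.2 q1,q6 [ -44. -125.] t 6.8
512,-459,48,80 [0.005, -0.047, 0.554] 0.001 rows 2.0
```

View pics/c1.png

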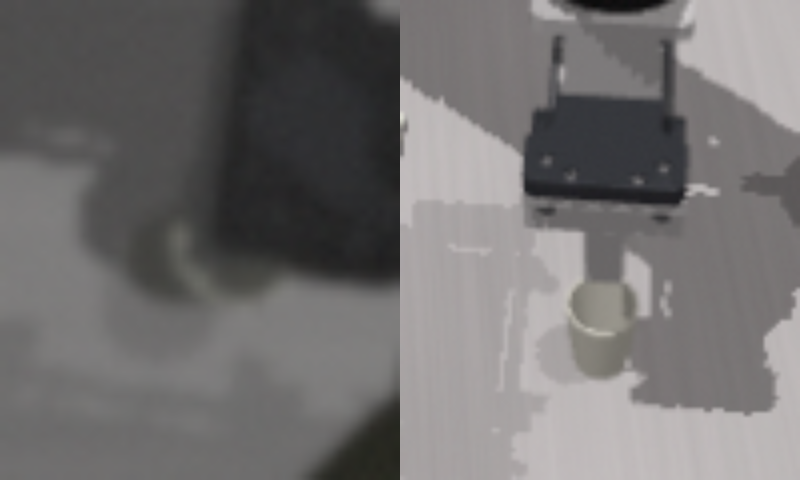

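The finger is just behind the cup rim at (602,308) in the side crop, as projected. I'll correct by -7 mm in y and descend.

```bash
python3 -m pendant '[[0.005,-0.047,0,0],[0.005,-0.047,0.2,0],[0.005,-0.047,0.4,0],[0.005,-0.047,0.55,0],[0.005,-0.047,0.55,0],[0.005,-0.047,0.55,0]]' && python3 -m pendant '[[0,0,0,0],[0,0,0,0],[0,0,0,0],[0,0,0,0],[0,0,0,0]]' 25 12 && python3 -m pendant '[[0,0,-0.2,0],[0,0,-0.45,0],[0,0,-0.6,0],[0,0,-0.6,0]]'; python3 plan.py 444.5,-19,125,80 444.5,-19,54,80
```

```text
time_s: 7.3
tool_pos: [0.5118, -0.4601, 0.0489]
tool_rot: [-0.27, -3.129, -0.001]
wrist_force: [0.4, 0.1, 0.2]
finger_gap: 0.064
gripper_force: 0.0
time_s: 7.72
tool_pos: [0.5122, -0.4608, 0.0498]
tool_rot: [0.271, 3.129, -0.001]
wrist_force: [0.7, 1.0, 5.0]
finger_gap: 0.0385
gripper_force: 12.0
time_s: 8.05
tool_pos: [0.5133, -0.4621, 0.1452]
tool_rot: [0.27, 3.123, -0.009]
wrist_force: [0.8, -0.1, 0.8]
finger_gap: 0.0387
gripper_force: 12.0
now [ 513.3 -462.1  145.2] yaw 80.1 q1,q6 [ -45. -125.] t 8.05
444.5,-19,125,80 [0.24, 0.708, 0.028] 0.0 rows 2.7
444.5,-19,125,80 [0.24, 0.708, 0.028] 0.0 rows 2.7
444.5,-19,125,80 [0.241, 0.708, 0.028] 0.0 rows 2.7
444.5,-19,125,80 [0.241, 0.708, 0.028] 0.0 rows 2.7
444.5,-19,54,80 [0.003, 0.002, 0.473] -0.0 rows 1.7
```

```bash
python3 -m pendant '[[0.08,0.24,0,0],[0.16,0.47,0.03,0],[0.24,0.708,0.03,0],[0.24,0.708,0.03,0]]' && python3 -m pendant '[[0.08,0.24,0,0],[0.16,0.47,0.03,0],[0.24,0.708,0.03,0],[0.24,0.708,0.03,0]]' && python3 -m pendant '[[0.08,0.24,0,0],[0.16,0.47,0.03,0],[0.24,0.708,0.03,0],[0.24,0.708,0.03,0]]' && python3 -m pendant '[[0.08,0.24,0,0],[0.16,0.47,0.03,0],[0.24,0.708,0.03,0],[0.24,0.708,0.03,0],[0.24,0.708,0.03,0],[0.24,0.708,0.03,0]]'; python3 - <<'E'
from h import *
b=grab('side')
cv2.imwrite('pics/c2.png',cv2.resize(b[160:260,270:370],(600,600),interpolation=cv2.INTER_CUBIC)[:,:,::-1])
s=bot.get_state();R=cv2.Rodrigues(np.array(s["tool_rot"]))[0];p=np.array(s["tool_pos"])
def rim(c,r,z):
    t=np.linspace(0,2*np.pi,90);q=(w2px('side',np.c_[c[0]+r*np.cos(t),c[1]+r*np.sin(t),0*t+z])-[270,160])*6+3;return np.round([q[:,0].min(),q[:,0].max(),q[:,1].min(),q[:,1].max()])
print('bowl rim at ring',rim((.4445,-.019),.033,.033),'cup rim',rim(p,.0195,p[2]+.001))
E
python3 plan.py 444.5,-19,56,80
```

```text
time_s: 8.38
tool_pos: [0.4937, -0.3445, 0.1333]
tool_rot: [-0.266, -3.128, -0.004]
wrist_force: [0.1, 0.7, -0.1]
finger_gap: 0.0386
gripper_force: 12.0
time_s: 8.72
tool_pos: [0.4765, -0.2344, 0.1292]
tool_rot: [-0.267, -3.129, -0.002]
wrist_force: [0.2, 0.1, 0.2]
finger_gap: 0.0389
gripper_force: 12.0
time_s: 9.05
tool_pos: [0.4592, -0.1241, 0.1249]
tool_rot: [-0.266, -3.129, -0.001]
wrist_force: [-0.5, 0.1, 0.5]
finger_gap: 0.0389
gripper_force: 12.0
time_s: 9.55
tool_pos: [0.4435, -0.0179, 0.1208]
tool_rot: [0.27, 3.13, -0.0]
wrist_force: [0.4, -0.7, 0.1]
finger_gap: 0.0386
gripper_force: 12.0
bowl rim at ring [132. 271. 318. 407.] cup rim [148. 234. 185. 236.]
now [443.5 -18.3 120.8] yaw 80.1 q1,q6 [ -7. -87.] t 9.6
444.5,-19,56,80 [-0.008, -0.003, 0.432] 0.001 rows 1.6
```

View pics/c2.png

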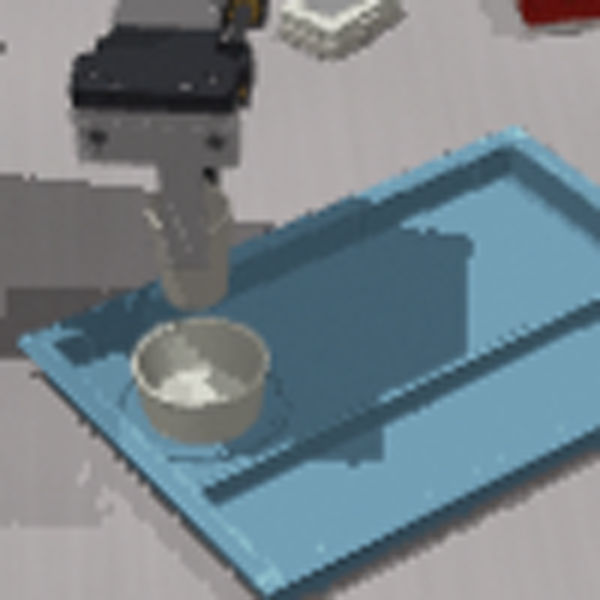

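The bowl is in the ring at (201,362) in the crop, matching the projection, and the cup is above it. Lowering and releasing.

```bash
python3 -m pendant '[[-0.008,-0.003,0.15,0],[-0.008,-0.003,0.3,0],[-0.008,-0.003,0.4,0],[-0.008,-0.003,0.43,0],[-0.008,-0.003,0.43,0],[-0.008,-0.003,0.43,0]]' && python3 -m pendant '[[0,0,0,0],[0,0,0,0],[0,0,0,0],[0,0,0,0]]' 56 && python3 -m pendant '[[0,0,-0.2,0],[0,0,-0.4,0],[0,0,-0.6,0],[0,0,-0.6,0],[0,0,-0.6,0]]'; python3 plan.py 539.5,316,120,134.6 539.5,316,14,134.6
```

```text
time_s: 10.1
tool_pos: [0.4444, -0.0189, 0.0564]
tool_rot: [-0.273, -3.13, 0.0]
wrist_force: [0.0, -0.5, -1.1]
finger_gap: 0.0386
gripper_force: 12.0
time_s: 10.43
tool_pos: [0.4443, -0.0182, 0.0565]
tool_rot: [0.271, 3.129, -0.0]
wrist_force: [0.4, 0.4, 1.2]
finger_gap: 0.056
gripper_force: 0.0
time_s: 10.85
tool_pos: [0.4448, -0.0181, 0.1474]
tool_rot: [0.271, 3.127, -0.0]
wrist_force: [-0.7, -1.2, -0.3]
finger_gap: 0.0556
gripper_force: 0.0
now [444.8 -18.1 147.4] yaw 80.1 q1,q6 [ -7. -87.] t 10.85
539.5,316,120,134.6 [-0.08, 0.768, 0.061] -0.159 rows 2.8
539.5,316,120,134.6 [-0.315, 0.705, 0.061] -0.159 rows 2.8
539.5,316,120,134.6 [-0.519, 0.571, 0.061] -0.159 rows 2.8
539.5,316,14,134.6 [0.001, 0.002, 0.707] -0.0 rows 2.5
```

```bash
python3 -m pendant '[[-0.04,0.38,0,-0.08],[-0.08,0.768,0.06,-0.159],[-0.08,0.768,0.06,-0.159],[-0.08,0.768,0.06,-0.159]]' 80 20 && python3 -m pendant '[[-0.315,0.705,0.06,-0.159],[-0.315,0.705,0.06,-0.159],[-0.315,0.705,0.06,-0.159],[-0.315,0.705,0.06,-0.159]]' && python3 -m pendant '[[-0.519,0.571,0.06,-0.159],[-0.519,0.571,0.06,-0.159],[-0.519,0.571,0.06,-0.159],[-0.519,0.571,0.06,-0.159],[-0.519,0.571,0.06,-0.159],[-0.519,0.571,0.06,-0.159]]' && python3 - <<'E'
from h import *
b=grab('side')
im=np.zeros((480,1,3),np.uint8)
A=cv2.resize(b[110:190,280:360],(480,480),interpolation=cv2.INTER_CUBIC)
B=cv2.resize(b[180:250,270:316],(315,480),interpolation=cv2.INTER_CUBIC)
s=bot.get_state();R=cv2.Rodrigues(np.array(s["tool_rot"]))[0];p=np.array(s["tool_pos"])
a=np.radians(44.6);u=np.array([np.cos(a),np.sin(a)]);v=np.array([-u[1],u[0]])
for c in((.5395,.3136),(.5395,.317)):
    q=np.array([[*(np.array(c)+i*.031*u+j*.021*v),.022] for i,j in((1,1),(1,-1),(-1,-1),(-1,1))]);q=np.round((w2px('side',q)-[280,110])*6+3).astype(int);print(q.tolist())
cv2.polylines(A,[q],True,(255,0,0),1)
cv2.imwrite('pics/d1.png',np.hstack([A,B])[:,:,::-1])
E
python3 plan.py 539.5,316,20,134.6
```

```text
time_s: 11.18
tool_pos: [0.4757, 0.0973, 0.1351]
tool_rot: [0.24, -3.13, -0.001]
wrist_force: [0.9, -0.2, 0.3]
finger_gap: 0.0785
gripper_force: 0.0
time_s: 11.52
tool_pos: [0.5071, 0.2086, 0.1261]
tool_rot: [0.732, -3.053, -0.001]
wrist_force: [0.4, 0.1, 0.3]
finger_gap: 0.0798
gripper_force: 0.0
time_s: 12.02
tool_pos: [0.5382, 0.315, 0.1181]
tool_rot: [1.193, -2.904, 0.001]
wrist_force: [-1.4, 0.1, -0.4]
finger_gap: 0.0802
gripper_force: 0.0
[[288, 267], [343, 291], [273, 335], [218, 310]]
[[287, 264], [342, 288], [273, 332], [218, 307]]
now [538.4 314.8 118.6] yaw 134.6 q1,q6 [  27. -108.] t 12.0667
539.5,316,20,134.6 [-0.012, 0.001, 0.657] 0.0 rows 2.4
```

View pics/d1.png

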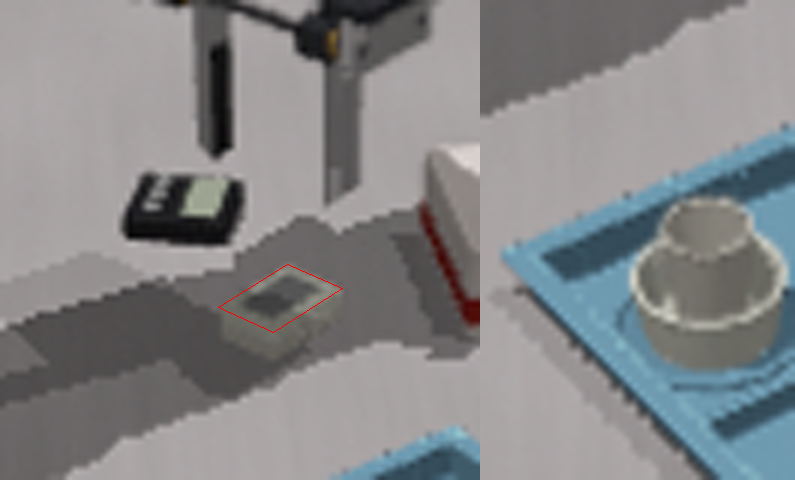

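The box lid outline at (280,300) in the crop matches the projected rectangle, and the cup stands upright in the bowl. Grasping the box.

```bash
python3 -m pendant '[[-0.012,0,0.25,0],[-0.012,0,0.5,0],[-0.012,0,0.65,0],[-0.012,0,0.65,0],[-0.012,0,0.65,0]]' && python3 -m pendant '[[0,0,0,0],[0,0,0,0],[0,0,0,0],[0,0,0,0],[0,0,0,0],[0,0,0,0]]' 30 20 && python3 -m pendant '[[0,0,-0.2,0],[0,0,-0.45,0],[0,0,-0.6,0],[0,0,-0.6,0]]'; python3 plan.py 607.5,78.5,100,30.7 607.5,78.5,24,30.7
```

```text
time_s: 12.48
tool_pos: [0.5398, 0.316, 0.0213]
tool_rot: [1.192, -2.905, 0.0]
wrist_force: [0.6, -0.4, -0.5]
finger_gap: 0.0805
gripper_force: 0.0
time_s: 12.98
tool_pos: [0.5399, 0.3175, 0.0219]
tool_rot: [-1.196, 2.905, 0.0]
wrist_force: [0.6, 0.3, 0.2]
finger_gap: 0.0434
gripper_force: 0.1
time_s: 13.32
tool_pos: [0.5417, 0.3185, 0.1173]
tool_rot: [-1.193, 2.898, 0.001]
wrist_force: [0.2, 1.0, 0.1]
finger_gap: 0.0419
gripper_force: 20.0
now [541.7 318.5 117.3] yaw 134.8 q1,q6 [  27. -108.] t 13.3167
607.5,78.5,100,30.7 [0.408, -0.722, 0.056] 0.454 rows 7.3
607.5,78.5,100,30.7 [-0.318, -0.766, 0.056] 0.454 rows 7.3
607.5,78.5,24,30.7 [0.0, -0.004, 0.507] -0.0 rows 1.8
```

```bash
python3 -m pendant '[[0.05,-0.1,0,0.06],[0.1,-0.2,0,0.12],[0.16,-0.31,0,0.19],[0.22,-0.42,0,0.25],[0.28,-0.53,0,0.31],[0.34,-0.63,0.03,0.38],[0.4,-0.72,0.05,0.454],[0.4,-0.72,0.05,0.454]]' && python3 -m pendant '[[-0.04,-0.1,0,0.06],[-0.09,-0.2,0,0.12],[-0.13,-0.31,0,0.19],[-0.18,-0.42,0,0.25],[-0.22,-0.53,0,0.31],[-0.27,-0.65,0,0.38],[-0.318,-0.766,0.05,0.454],[-0.318,-0.766,0.05,0.454]]' && python3 -m pendant '[[0,0,0,0],[0,0,0.1,0.0],[0,0,0.1,0.0]]' && python3 - <<'E'
from h import *
b=grab('side')
A=cv2.resize(b[130:250,280:400],(600,600),interpolation=cv2.INTER_CUBIC)
s=bot.get_state();p=np.array(s["tool_pos"])
a=np.radians(120.7);u=np.array([np.cos(a),np.sin(a)]);v=np.array([-u[1],u[0]])
def poly(c,z,col):
    q=np.array([[*(np.array(c)+i*.031*u+j*.021*v),z] for i,j in((1,1),(1,-1),(-1,-1),(-1,1))]);q=np.round((w2px('side',q)-[280,130])*5+2.5).astype(int);cv2.polylines(A,[q],True,col,1)
poly(p[:2],p[2]-.021,(255,0,0));poly(p[:2],p[2]+.001,(255,0,0));poly((.6075,.0785),.003,(255,255,0))
cv2.imwrite('pics/d2.png',A[:,:,::-1])
E
python3 plan.py 607.5,78.5,24,30.7
```

```text
time_s: 13.98
tool_pos: [0.5734, 0.1959, 0.1029]
tool_rot: [-0.214, -3.133, 0.001]
wrist_force: [0.0, 0.4, -1.0]
finger_gap: 0.0417
gripper_force: 20.0
time_s: 14.65
tool_pos: [0.6061, 0.0757, 0.095]
tool_rot: [-1.567, -2.722, 0.002]
wrist_force: [-1.1, 0.3, -0.6]
finger_gap: 0.042
gripper_force: 20.0
time_s: 14.9
tool_pos: [0.605, 0.0789, 0.0795]
tool_rot: [-1.549, -2.73, 0.003]
wrist_force: [-0.6, 0.0, -1.7]
finger_gap: 0.042
gripper_force: 20.0
now [605.3  79.   80.5] yaw 30.8 q1,q6 [  4. -27.] t 14.95
607.5,78.5,24,30.7 [-0.011, 0.012, 0.377] 0.001 rows 1.4
```

View pics/d2.png

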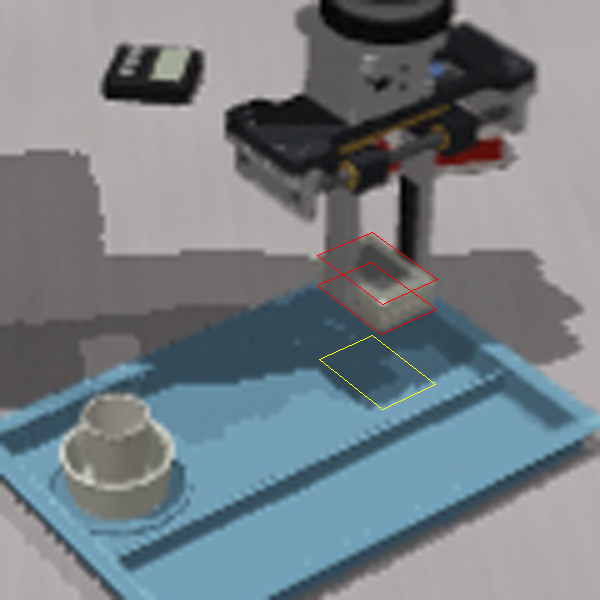

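The box is level and matches the projected outline. The yellow target lies in the well's far end, so I'm lowering.

```bash
python3 -m pendant '[[-0.011,0.01,0.12,0],[-0.011,0.01,0.24,0],[-0.011,0.01,0.33,0],[-0.011,0.01,0.37,0],[-0.011,0.01,0.37,0],[-0.011,0.01,0.37,0]]' && python3 -m pendant '[[0,0,0,0],[0,0,0,0],[0,0,0,0],[0,0,0,0]]' 56 && python3 -m pendant '[[0,0,-0.25,0],[0,0,-0.5,0],[0,0,-0.7,0],[0,0,-0.7,0],[0,0,-0.7,0]]'; python3 plan.py 533,-299,120,90 533,-299,20,90
```

```text
time_s: 15.45
tool_pos: [0.6084, 0.0781, 0.0265]
tool_rot: [1.553, 2.731, 0.0]
wrist_force: [-0.1, 0.4, -0.3]
finger_gap: 0.0416
gripper_force: 20.0
time_s: 15.78
tool_pos: [0.6084, 0.0779, 0.0265]
tool_rot: [1.553, 2.73, 0.0]
wrist_force: [-0.2, -0.1, -0.1]
finger_gap: 0.0561
gripper_force: 0.0
time_s: 16.2
tool_pos: [0.6089, 0.0779, 0.133]
tool_rot: [1.552, 2.728, 0.003]
wrist_force: [-0.1, 0.8, -0.4]
finger_gap: 0.0559
gripper_force: 0.0
now [608.9  77.9 133. ] yaw 30.7 q1,q6 [  4. -27.] t 16.2
533,-299,120,90 [-0.634, -0.573, 0.028] -0.172 rows 3.1
533,-299,120,90 [-0.403, -0.754, 0.028] -0.172 rows 3.1
533,-299,120,90 [-0.124, -0.845, 0.028] -0.172 rows 3.1
533,-299,20,90 [0.002, -0.0, 0.667] -0.0 rows 2.4
```

```bash
python3 -m pendant '[[-0.2,-0.19,0.02,-0.057],[-0.4,-0.38,0.02,-0.115],[-0.634,-0.573,0.03,-0.172],[-0.634,-0.573,0.03,-0.172],[-0.634,-0.573,0.03,-0.172]]' 50 12 && python3 -m pendant '[[-0.2,-0.38,0.03,-0.09],[-0.403,-0.754,0.03,-0.172],[-0.403,-0.754,0.03,-0.172],[-0.403,-0.754,0.03,-0.172]]' && python3 -m pendant '[[-0.06,-0.42,0.03,-0.09],[-0.124,-0.845,0.03,-0.172],[-0.124,-0.845,0.03,-0.172],[-0.124,-0.845,0.03,-0.172],[-0.124,-0.845,0.03,-0.172],[-0.124,-0.845,0.03,-0.172]]'; python3 - <<'E'
from h import *
for n,(x0,y0,x1,y1) in dict(top=(428,168,450,200),side=(330,287,362,310)).items():
    g=cv2.imread(f'pics/{n}0.png').astype(float).mean(2)[y0:y1,x0:x1]
    w=np.clip(g-np.median(g)-10,0,None);yy,xx=np.nonzero(w);ww=w[yy,xx]
    P=px2w(n,np.c_[xx+x0,yy+y0],.014)[:,:2]*1000;c=np.average(P,axis=0,weights=ww);e,V=np.linalg.eigh(np.cov(P.T,aweights=ww));v=V[:,1];v=v*np.sign(v[0])
    print(n,c,np.degrees(np.arctan2(v[1],v[0])),e)
for l in('roller_clamp','syringe'):
    b=grab('side');r=bot.recognise('side',l);print(l,[(round(d['p'],2),d['point']) for d in r[:2]])
E
python3 plan.py 533,-299,20,90
```

```text
time_s: 16.62
tool_pos: [0.582, -0.0498, 0.1253]
tool_rot: [-1.068, -2.952, 0.001]
wrist_force: [0.3, 0.4, 0.5]
finger_gap: 0.0499
gripper_force: 0.0
time_s: 16.95
tool_pos: [0.5564, -0.1766, 0.1211]
tool_rot: [-0.533, -3.095, 0.0]
wrist_force: [0.9, -0.2, -0.1]
finger_gap: 0.0498
gripper_force: 0.0
time_s: 17.45
tool_pos: [0.5322, -0.2976, 0.1169]
tool_rot: [-0.009, -3.141, -0.002]
wrist_force: [-0.6, 0.9, -0.3]
finger_gap: 0.0499
gripper_force: 0.0
top [ 527.29405714 -296.89735555] 2.3481558642920666 [ 20.22503693 281.54246641]
side [ 531.19534704 -296.66127332] 10.114253720185335 [ 66.29231726 283.82744138]
roller_clamp [(0.55, [345.0, 299.2])]
syringe [(0.71, [281.3, 317.6])]
now [ 532.5 -297.3  117.7] yaw 89.9 q1,q6 [ -33. -123.] t 17.65
533,-299,20,90 [-0.003, -0.011, 0.651] -0.001 rows 2.3
```

```bash
python3 -m pendant '[[0,-0.005,0.22,-0.035],[0,-0.005,0.45,-0.035],[0,-0.005,0.65,-0.035],[0,-0.005,0.65,-0.035],[0,-0.005,0.65,-0.035]]' && python3 -m pendant '[[0,0,0,0],[0,0,0,0],[0,0,0,0],[0,0,0,0],[0,0,0,0],[0,0,0,0],[0,0,0,0],[0,0,0,0]]' 10 12 && python3 -m pendant '[[0,0,-0.2,0],[0,0,-0.45,0],[0,0,-0.6,0],[0,0,-0.6,0]]'; python3 plan.py 525.7,30,110,30.7
```

```text
time_s: 18.07
tool_pos: [0.5323, -0.2986, 0.0198]
tool_rot: [0.106, -3.14, -0.0]
wrist_force: [-0.1, 0.9, 0.3]
finger_gap: 0.0498
gripper_force: 0.0
time_s: 18.73
tool_pos: [0.5319, -0.2997, 0.0204]
tool_rot: [-0.105, 3.14, 0.0]
wrist_force: [-0.3, 1.6, 2.9]
finger_gap: 0.0219
gripper_force: 12.0
time_s: 19.07
tool_pos: [0.5336, -0.3009, 0.1156]
tool_rot: [-0.105, 3.133, -0.007]
wrist_force: [0.6, -0.3, 1.3]
finger_gap: 0.0218
gripper_force: 12.0
now [ 533.6 -300.9  115.6] yaw 93.8 q1,q6 [ -33. -127.] t 19.0667
525.7,30,110,30.7 [-0.032, 0.735, 0.009] 0.184 rows 2.9
525.7,30,110,30.7 [0.234, 0.697, 0.009] 0.184 rows 2.9
525.7,30,110,30.7 [0.469, 0.567, 0.009] 0.184 rows 2.9
```

```bash
python3 -m pendant '[[-0.01,0.24,0,0.06],[-0.02,0.49,0,0.12],[-0.032,0.735,0,0.184],[-0.032,0.735,0,0.184]]' && python3 -m pendant '[[0.08,0.23,0,0.06],[0.16,0.46,0,0.12],[0.234,0.697,0,0.184],[0.234,0.697,0,0.184]]' && python3 -m pendant '[[0.15,0.19,0,0.06],[0.31,0.38,0,0.12],[0.469,0.567,0,0.184],[0.469,0.567,0,0.184],[0.469,0.567,0,0.184],[0.469,0.567,0,0.184]]'; python3 - <<'E'
from h import *
b=grab('side')
A=cv2.resize(b[150:250,270:390],(720,600),interpolation=cv2.INTER_CUBIC)
p=np.array(bot.get_state()["tool_pos"])
a=np.radians(120.7);u=np.array([np.cos(a),np.sin(a)]);v=np.array([-u[1],u[0]])
def poly(c,z,col,l=.026,w=.011):
    q=np.array([[*(np.array(c)+i*l*u+j*w*v),z] for i,j in((1,1),(1,-1),(-1,-1),(-1,1))]);q=np.round((w2px('side',q)-[270,150])*6+3).astype(int);cv2.polylines(A,[q],True,col,1)
poly(p[:2],p[2]-.020,(255,0,0));poly((.5274,.031),.003,(255,255,0));poly((.6084,.078),.025,(0,255,0),.031,.021)
cv2.imwrite('pics/e1.png',A[:,:,::-1])
E
python3 plan.py 527.4,31,24,30.7
```

```text
time_s: 19.4
tool_pos: [0.5288, -0.1845, 0.1096]
tool_rot: [-0.484, -3.103, -0.002]
wrist_force: [-0.1, 0.2, -0.8]
finger_gap: 0.0219
gripper_force: 12.0
time_s: 19.73
tool_pos: [0.5263, -0.0749, 0.1097]
tool_rot: [-1.04, -2.963, -0.001]
wrist_force: [0.2, -0.5, 0.4]
finger_gap: 0.0219
gripper_force: 12.0
time_s: 20.23
tool_pos: [0.5243, 0.0307, 0.1099]
tool_rot: [-1.552, -2.731, 0.001]
wrist_force: [-0.4, 0.6, 0.2]
finger_gap: 0.0218
gripper_force: 12.0
now [524.3  30.3 109.9] yaw 30.7 q1,q6 [ -1. -31.] t 20.2833
527.4,31,24,30.7 [-0.006, 0.02, 0.573] -0.0 rows 2.1
```

View pics/e1.png

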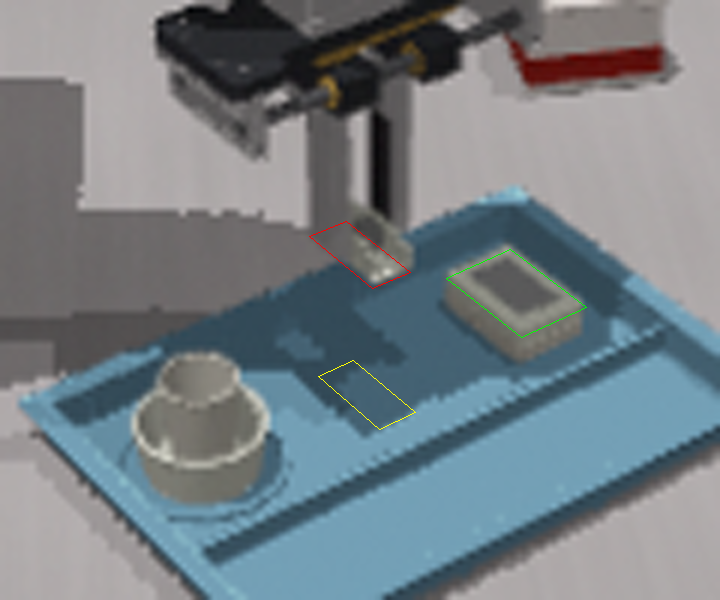

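The clamp is held level above the yellow target at (367,395), and the box lies lid up at (515,295). Lowering the clamp.

```bash
python3 -m pendant '[[-0.006,0.02,0.2,0],[-0.006,0.02,0.38,0],[-0.006,0.02,0.5,0],[-0.006,0.02,0.57,0],[-0.006,0.02,0.57,0],[-0.006,0.02,0.57,0]]' && python3 -m pendant '[[0,0,0,0],[0,0,0,0],[0,0,0,0],[0,0,0,0]]' 40 && python3 -m pendant '[[0,0,-0.25,0],[0,0,-0.5,0],[0,0,-0.7,0],[0,0,-0.7,0],[0,0,-0.7,0]]'; python3 plan.py 389,-329,120,-29.5 389,-329,120,150
```

```text
time_s: 20.78
tool_pos: [0.5276, 0.0313, 0.0251]
tool_rot: [1.557, 2.729, -0.0]
wrist_force: [-0.1, 0.1, 0.1]
finger_gap: 0.0218
gripper_force: 12.0
time_s: 21.12
tool_pos: [0.5276, 0.032, 0.0254]
tool_rot: [1.556, 2.728, 0.001]
wrist_force: [-0.0, -0.2, -0.9]
finger_gap: 0.0395
gripper_force: 0.0
time_s: 21.53
tool_pos: [0.528, 0.032, 0.1314]
tool_rot: [1.555, 2.726, 0.003]
wrist_force: [-0.3, -1.2, -0.1]
finger_gap: 0.0397
gripper_force: 0.0
now [528.   32.  131.4] yaw 30.6 q1,q6 [ -0. -31.] t 21.5333
389,-329,120,-29.5 [-0.533, -0.674, 0.024] 0.175 rows 3.1
389,-329,120,-29.5 [-0.732, -0.451, 0.024] 0.175 rows 3.1
389,-329,120,-29.5 [-0.842, -0.173, 0.024] 0.175 rows 3.1
389,-329,120,150 [0.0, 0.0, 0.0] -0.392 rows 6.3
389,-329,120,150 [0.0, 0.0, 0.0] -0.392 rows 6.3
389,-329,120,150 [0.0, 0.0, 0.0] -0.392 rows 6.3
389,-329,120,150 [0.0, 0.0, 0.0] -0.392 rows 6.3
```

```bash
python3 -m pendant '[[-0.27,-0.34,0,0.09],[-0.533,-0.674,0.02,0.175],[-0.533,-0.674,0.02,0.175],[-0.533,-0.674,0.02,0.175],[-0.533,-0.674,0.02,0.175]]' 44 10 && python3 -m pendant '[[-0.732,-0.451,0.02,0.175],[-0.732,-0.451,0.02,0.175],[-0.732,-0.451,0.02,0.175],[-0.732,-0.451,0.02,0.175]]' && python3 -m pendant '[[-0.842,-0.173,0.02,0.175],[-0.842,-0.173,0.02,0.175],[-0.842,-0.173,0.02,0.175],[-0.842,-0.173,0.02,0.175],[-0.842,-0.173,0.02,0.175],[-0.842,-0.173,0.02,0.175]]'; python3 - <<'E'
from h import *
a=np.radians(60.6);u=36*np.array([np.cos(a),np.sin(a)])
for n,p in(('top',(463.4,246.3)),('side',(279.2,323.4))): w=px2w(n,[p],.0085)[0,:2]*1000;print(n,w,w+u)
b=grab('side')
A=cv2.resize(b[270:350,245:335],(720,640),interpolation=cv2.INTER_CUBIC)
np.save('b.npy',b)
g=b.astype(float).mean(2)[290:345,262:302]
s=bot.get_state();R=cv2.Rodrigues(np.array(s["tool_rot"]))[0];p=np.array(s["tool_pos"])
E
python3 plan.py 389.5,-328,20,-29.4
```

```text
time_s: 21.95
tool_pos: [0.4798, -0.0899, 0.1256]
tool_rot: [-2.01, -2.412, 0.001]
wrist_force: [-0.5, 0.1, 0.0]
finger_gap: 0.0437
gripper_force: 0.0
time_s: 22.28
tool_pos: [0.4331, -0.2118, 0.1229]
tool_rot: [-2.405, -2.02, 0.001]
wrist_force: [0.9, 1.4, -0.5]
finger_gap: 0.0438
gripper_force: 0.0
time_s: 22.78
tool_pos: [0.3886, -0.3278, 0.1201]
tool_rot: [-2.712, -1.584, 0.0]
wrist_force: [-0.2, 0.1, -0.9]
finger_gap: 0.0438
gripper_force: 0.0
top [ 372.58337489 -356.74068302] [ 390.25591002 -325.37698582]
side [ 372.97417824 -356.15116389] [ 390.64671337 -324.78746669]
now [ 388.8 -327.5  120.3] yaw -29.4 q1,q6 [-44. -15.] t 22.8333
389.5,-328,20,-29.4 [-0.001, 0.006, 0.668] 0.0 rows 2.4
```

```bash
python3 -m pendant '[[0.013,0.002,0.22,0],[0.013,0.002,0.45,0],[0.013,0.002,0.66,0],[0.013,0.002,0.667,0],[0.013,0.002,0.667,0],[0.013,0.002,0.667,0]]' && python3 -m pendant '[[0,0,0,0],[0,0,0,0],[0,0,0,0],[0,0,0,0],[0,0,0,0],[0,0,0,0],[0,0,0,0],[0,0,0,0]]' 8 12 && python3 -m pendant '[[0,0,-0.2,0],[0,0,-0.45,0],[0,0,-0.6,0],[0,0,-0.6,0]]'; python3 - <<'E'
import numpy as np
a=np.radians(30.7);print(np.array([543.6,0])+np.array([[np.cos(a),-np.sin(a)],[np.sin(a),np.cos(a)]])@[12,-62])
E
python3 plan.py 585.6,-47.2,100,-59.3
```

```text
time_s: 23.33
tool_pos: [0.39, -0.326, 0.0207]
tool_rot: [-2.712, -1.585, 0.0]
wrist_force: [0.1, -0.3, -0.9]
finger_gap: 0.0443
gripper_force: 0.0
time_s: 24.0
tool_pos: [0.3894, -0.3274, 0.0209]
tool_rot: [2.715, 1.581, 0.0]
wrist_force: [0.3, 1.8, 3.6]
finger_gap: 0.0165
gripper_force: 12.0
time_s: 24.33
tool_pos: [0.3907, -0.3288, 0.1152]
tool_rot: [2.709, 1.578, 0.003]
wrist_force: [0.1, 0.4, -0.0]
finger_gap: 0.0166
gripper_force: 12.0
[585.57188817 -47.18432582]
now [ 390.7 -328.8  115.2] yaw -29.6 q1,q6 [-44. -15.] t 24.3333
585.6,-47.2,100,-59.3 [0.758, 0.068, 0.033] 0.086 rows 2.7
585.6,-47.2,100,-59.3 [0.758, -0.064, 0.033] 0.086 rows 2.7
585.6,-47.2,100,-59.3 [0.736, -0.193, 0.033] 0.086 rows 2.7
```

```bash
python3 -m pendant '[[0.25,0.02,0,0.03],[0.5,0.045,0,0.06],[0.758,0.068,0,0.086],[0.758,0.068,0,0.086]]' && python3 -m pendant '[[0.25,-0.02,0,0.03],[0.5,-0.04,0,0.06],[0.758,-0.064,0,0.086],[0.758,-0.064,0,0.086]]' && python3 -m pendant '[[0.25,-0.06,0,0.03],[0.5,-0.13,0,0.06],[0.736,-0.193,0,0.086],[0.736,-0.193,0,0.086],[0.736,-0.193,0,0.086],[0.736,-0.193,0,0.086],[0.736,-0.193,0,0.086]]';  python3 plan.py 585.6,-47.2,24.5,-59.3
```

```text
time_s: 24.67
tool_pos: [0.4565, -0.2292, 0.11]
tool_rot: [-2.84, -1.342, -0.0]
wrist_force: [-1.2, -0.6, -0.2]
finger_gap: 0.0167
gripper_force: 12.0
time_s: 25.0
tool_pos: [0.5212, -0.1353, 0.1099]
tool_rot: [-2.944, -1.094, -0.0]
wrist_force: [-0.3, -1.8, -0.7]
finger_gap: 0.0164
gripper_force: 12.0
time_s: 25.58
tool_pos: [0.5832, -0.0467, 0.1103]
tool_rot: [-3.028, -0.835, 0.001]
wrist_force: [0.5, 0.1, -0.1]
finger_gap: 0.0164
gripper_force: 12.0
now [583.2 -46.7 110.3] yaw -59.2 q1,q6 [-8. 51.] t 25.5833
585.6,-47.2,24.5,-59.3 [0.013, 0.011, 0.572] 0.001 rows 2.1
```

```bash
python3 -m pendant '[[0.013,0.011,0.2,0],[0.013,0.011,0.38,0],[0.013,0.011,0.5,0],[0.013,0.011,0.57,0],[0.013,0.011,0.57,0],[0.013,0.011,0.57,0]]' && python3 -m pendant '[[0,0,0,0],[0,0,0,0],[0,0,0,0],[0,0,0,0]]' 28 && python3 -m pendant '[[0,0,-0.25,0],[0,0,-0.5,0],[0,0,-0.75,0],[0,0,-1,0],[0,0,-1,0]]'&& python3 -m pendant '[[-0.5,0.3,-0.3,0],[-0.9,0.6,-0.6,0],[-0.9,0.6,-0.6,0],[-0.9,0.6,-0.6,0],[-0.9,0.6,-0.6,0]]' && python3 -m pendant '[[-0.9,0.4,0,0],[-0.9,0.4,0,0],[-0.9,0.4,0,0],[-0.9,0.4,0,0],[-0.9,0.4,0,0],[-0.9,0.4,0,0]]'; python3 - <<'E'
from h import *
a=grab('top','topf.png');b=grab('side','sidef.png')
A=cv2.resize(a[105:260,250:400],(387,400),interpolation=cv2.INTER_CUBIC);A=np.clip(A*1.6,0,255).astype(np.uint8)
B=cv2.resize(b[165:265,265:405],(800,571)[:0] or (412,294),interpolation=cv2.INTER_CUBIC)
o=np.zeros((600,800,3),np.uint8)
o[:412,:400]=cv2.resize(A,(400,412));o[:286,400:]=cv2.resize(b[165:265,265:405],(400,286),interpolation=cv2.INTER_CUBIC);o[300:550,400:]=cv2.resize(b,(400,250))
cv2.imwrite('pics/final.png',o[:,:,::-1])
E
```

```text
time_s: 26.08
tool_pos: [0.5864, -0.0467, 0.0257]
tool_rot: [3.028, 0.835, 0.0]
wrist_force: [0.7, -1.0, 0.3]
finger_gap: 0.0166
gripper_force: 12.0
time_s: 26.42
tool_pos: [0.5866, -0.0461, 0.0259]
tool_rot: [3.028, 0.836, 0.001]
wrist_force: [0.1, -0.4, -0.4]
finger_gap: 0.0281
gripper_force: 0.0
time_s: 26.83
tool_pos: [0.5888, -0.0463, 0.1834]
tool_rot: [3.024, 0.835, 0.017]
wrist_force: [1.2, 0.7, 1.1]
finger_gap: 0.0278
gripper_force: 0.0
time_s: 27.25
tool_pos: [0.5155, -0.1957, 0.2681]
tool_rot: [3.026, 0.832, 0.004]
wrist_force: [0.7, -0.4, 0.6]
finger_gap: 0.0281
gripper_force: 0.0
time_s: 27.75
tool_pos: [0.431, -0.314, 0.2653]
tool_rot: [3.029, 0.833, 0.0]
wrist_force: [-0.2, 0.4, -0.2]
finger_gap: 0.0277
gripper_force: 0.0
```

View pics/final.png

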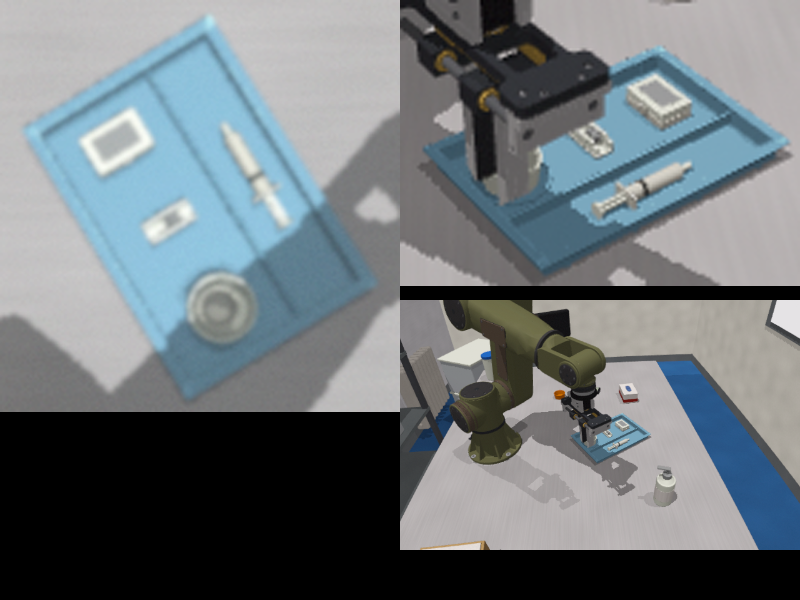

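The final top view shows bowl and cup in the ring (221,308), clamp midway (168,222), box (117,141) and syringe (255,175) mid narrow well. The gripper is clear, so I'm handing in.

```bash
python3 -c "
from workcell import bot
print(bot.job_done())"
```

```text
the job is handed in; nothing more can be done
None
```

The procedure pack is built in the order asked and handed in at about 28 s: the final picture shows all five items in their places in the tray, and I never touched the timer, glove carton or pump bottle.

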